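# Set and lock the jig stop and rack the heat-sink plugs

### The arm

A 6-joint arm with a two-finger parallel gripper is mounted at the origin on the work surface. World frame = base frame: x ahead of the robot, y to its left, z up, the work surface at z = 0. Lengths are in m, angles in rad, forces in N, time in s.
With the tool pointing down it reaches from about 0.325 to 0.9 m from the base axis. Payload 6.1 kg.
Tool frame: the origin (TCP) lies at the centre of the arm's flange, where the gripper is bolted on; the fingertips stand 182 mm ahead of it and the grasp point (between the pads) lies 164 mm ahead of it (arm.grip_depth is the distance from the TCP to the grasp point, in m); z points along the fingers, y is the line along which they close (so a half turn about z gives the same grasp; the last joint's range is limited). The gripper opens to 87 mm and grips with 3 to 60 N. Pads are 19 mm wide; open, the fingers measure 117 mm over their backs; the gripper's body (75 mm by 190 mm) begins 51 mm behind the grasp point.
Start: joints at [1.068, 0.22, 1.526, -0, 1.395, -0.126], TCP at [0.23, 0.581, 0.405] pointing down, gripper open.
Joint ranges: [-2.98, 2.98], [-0.91, 2.08], [0.09, 2.57], [-1.24, 4.39], [0.2, 2.65], [-2.68, 2.68]. Speed limits (rad/s): [2.57, 2.57, 3.01, 3.14, 3.14, 3.14].

### API

Orientations are given as a rotation vector (axis times angle).
In Python, from cell import arm gives the robot as it stands. The module is installed in compiled form; this text tells all that it offers.
- The arm moves only by the tool servo_tool, never from a script. Its argument "deltas" is one flat list of numbers, 7 for each row, row after row: the shift along the tool's x, y, z in cm, then the turn, a rotation vector about the tool's x, y, z in rad, then the closure, from -1 (fully open) to 1 (shut), so that 0 is half open. In form: [x, y, z, wx, wy, wz, gripper, x, y, z, wx, wy, wz, gripper, ...]. A call has 1 to 8 rows; each row shifts and turns the commanded pose from where the row before left it, along the tool's axes as they then stand; what a row does not reach is not made up. A row lasts 1/8 s, in which the tool goes at most 62.5 mm and 10.7 degrees, less where a joint would pass 70% of its speed; a pose out of reach is approached as far as the arm can. A call with a gripper value outside its range is refused whole. The fingers move at their own pace and stop on an object; "force" is the grip in N (left out, the last holds). Time passes only in rows, so rows that do not move let the fingers close. It gives the time, the measured TCP pose, the force, the opening and the grip force at its end, in the units of the state.
- arm.get_state(): the state, without advancing time (a new reading comes with each control period).
- arm.grab_frame(name): name is "scene" or "top" or "wrist"; returns (picture, depth): 480x640x3 uint8, blue, green, red; 480x640 float32, m along the optical axis (not along the pixel's ray), 0 where there is no reading.
- arm.get_calibration(name): a dict with "K" (3x3 intrinsics, pixels), "eye" and "orientation" of the camera in the world; the wrist camera has in their place "mount" (4x4, takes a point from camera to tool coordinates, whose origin is the TCP and whose axes are the flange's). Camera axes: x right, y down, z forward; pixel columns grow to the right and rows downward; lengths in m; the calibration is good to about 2 mm. A picture is of the moment at which its call begins: read the wrist's pose just before it. get_calibration takes no time and is no camera call.
- arm.sign_off(): hands the job in; it is judged then, once.
The state is a dict: "t": time; "qpos": joint angles; "qvel": joint speeds; "effort": joint torques, N m; "position": TCP position; "orientation": TCP orientation; "contact_force": force on the tool from outside, world axes, zero at the start; "torque": the same for the moment, N m; "opening": finger opening in m; "grip_force": force on a finger pad.
Only numpy, scipy, OpenCV 4.12 (cv2) and the standard library are available. Lean on these libraries where they do the work, as an engineer would, in place of code of your own. Each camera call takes 0.05 s, during which the arm holds its last target. There are 200 camera calls.

### The job

Set up the frame jig for the next weld batch: turn the black stop knob until its white pointer points at the brass marker on the dial, and then, with the knob left there, turn the steel lock ring beneath it clockwise until it is tight against its stop. Also rack all the aluminium heat-sink plugs standing about on the bench: stand each upright on the middle of a black pad of the low shelf, tall plugs in the row along the back fence and short ones in the front row, each row filled from the end cheek with no pad skipped, and leave the other things on the bench where they are.

Things in the scene. Friction and masses are not known exactly. Their poses are not given: they have to be found in the camera images.
- stop_knob (a joint): angle of the black round stop knob on the grey stop unit, rad, -2.8 to 2.8, growing counter-clockwise seen from above; stays where left (friction 0.1 N m). 37 mm diameter, 34 mm tall, underside 94 mm and top 128 mm above the bench, axis vertical. A white line on top and a white nose (5 mm wide, 4 mm tall, at the knob's foot, reaching 29 mm from the axis) show where it points.
- stop_knob_grip (a point): point on the knob's axis 7 mm below its top (121 mm above the bench), where to grip it; turns with the knob: its x axis is the direction in which the pointer points
- lock_ring (a joint): angle of the round knurled steel lock ring under the knob, same axis, rad; grows clockwise seen from above, as it tightens; tight against its stop at 2.6; starts loose, 0 to 0.6; stays where left (friction 0.15 N m). 64 mm diameter, underside 70 mm and top 92 mm above the bench: take it with fingers down outside the knob. Below it a 24 mm neck; housing 116 mm square, top at 45 mm.
- lock_ring_grip (a point): point on the lock ring's axis 8 mm below its upper face (84 mm above the bench); turns with the ring
- marker_tip (a point): point on top of the small brass marker (22 x 10 x 6 mm) fixed on the round graduated dial plate beneath knob and ring, 50 mm from the knob's axis and 53 mm above the bench; the direction from the knob's axis to it is the setting wanted. The marker does not move.
- shelf: low fixed plywood shelf, its board from -127 to 93 mm in its x and -140 to 125 mm in its y, top 40 mm above the bench; origin at bench height. Back fence along its +x side, top at 82 mm; end cheek at its +y end, top at 77 mm, each 6 mm thick. Two rows of three black 72 mm pads, 78 mm apart, rows 90 mm apart: back row by the fence. Stands left or right of the bench, the stop unit on the other side.
- pad_back1 (a point): centre of back-row pad 1, on the shelf's surface 40 mm above the bench, the pad next to the end cheek
- pad_back2 (a point): centre of back-row pad 2, on the shelf's surface 40 mm above the bench, the middle one
- pad_back3 (a point): centre of back-row pad 3, on the shelf's surface 40 mm above the bench, farthest from the end cheek
- pad_front1 (a point): centre of front-row pad 1, on the shelf's surface 40 mm above the bench, the pad next to the end cheek
- pad_front2 (a point): centre of front-row pad 2, on the shelf's surface 40 mm above the bench, the middle one
- pad_front3 (a point): centre of front-row pad 3, on the shelf's surface 40 mm above the bench, farthest from the end cheek
- tall1_center (a point): centre (half-way up) of a tall heat-sink plug: solid turned aluminium, 90 mm tall: a round foot flange 64 mm diameter, 14 mm thick, and on it a body 36 mm diameter; about 0.33 kg, standing upright on the bench, z along its axis; absent in some runs
- tall2_center (a point): centre (half-way up) of a tall heat-sink plug: solid turned aluminium, 90 mm tall: a round foot flange 64 mm diameter, 14 mm thick, and on it a body 36 mm diameter; about 0.33 kg, standing upright on the bench, z along its axis; absent in some runs
- tall3_center (a point): centre (half-way up) of a tall heat-sink plug: solid turned aluminium, 90 mm tall: a round foot flange 64 mm diameter, 14 mm thick, and on it a body 36 mm diameter; about 0.33 kg, standing upright on the bench, z along its axis; absent in some runs
- short1_center (a point): centre (half-way up) of a short heat-sink plug: solid turned aluminium, 52 mm tall: a round foot flange 64 mm diameter, 10 mm thick, and on it a body 40 mm diameter; about 0.24 kg, standing upright on the bench, z along its axis; absent in some runs
- short2_center (a point): centre (half-way up) of a short heat-sink plug: solid turned aluminium, 52 mm tall: a round foot flange 64 mm diameter, 10 mm thick, and on it a body 40 mm diameter; about 0.24 kg, standing upright on the bench, z along its axis; absent in some runs
- short3_center (a point): centre (half-way up) of a short heat-sink plug: solid turned aluminium, 52 mm tall: a round foot flange 64 mm diameter, 10 mm thick, and on it a body 40 mm diameter; about 0.24 kg, standing upright on the bench, z along its axis; absent in some runs
- tin_mid (a point): bystander: closed tin with a paper label, 52 mm diameter, 85 mm tall, at its centre
- cup_mid (a point): bystander: open steel cup, 60 mm across, 70 mm tall, at its centre
- magnet_mid (a point): bystander: dark steel welding magnet block 55 x 40 x 30 mm, at its centre
There are look-alikes about, which are no part of the job. Leave any brown look-alike of the part that bears short1_center alone. What is shaped like the part that bears tall1_center but orange is not meant.

How it is judged:
By the outcome, as a careful person would: the job done as asked, in the order asked, and still so for the second after the job is handed in, with the robot touching nothing.
Of tall1, tall2, tall3 only 2 to 3 are there at a start; the rules pass over those that are not, and their reading is None.
Of short1, short2, short3 only 2 to 3 are there at a start; the rules pass over those that are not, and their reading is None.
At some moment in a run one of short1, short2, short3 may be knocked a few centimetres aside while the robot is not near it.
It also fails if it takes over 210 s, if anything falls off the work surface, if the arm or the gripper's body presses on something with over 40 N, if the wrist force passes 120 N, or if a joint passes its speed limit or range.

## Working session

There is one attempt and no reset: what is moved stays moved. The work goes in short steps, Python scripts to look and compute and a tool call to move; the robot and the scene stay as the last step left them, time stands still between calls to the robot, and variables do not carry over. Pictures are saved under pics/ and viewed, at most 14 in all, crops included, and the job is handed in when it is done.

Besides the shell and the picture viewer there is one more tool, called after ">>>" as name(argument=value, ...), one argument or row to a line, values as JSON. servo_tool: Moves the arm, as the interface text tells. Its arguments: {"type":"object","properties":{"deltas":{"type":"array","items":{"type":"number"}},"force":{"type":"number"}},"required":["deltas"]}

```bash
mkdir -p pics; cat > h.py <<'E'
import numpy as np, cv2
from scipy.spatial.transform import Rotation as R
from cell import arm
def cam(n):
    c=arm.get_calibration(n); K=np.array(c['K'])
    if n=='wrist':
        s=arm.get_state(); T=np.eye(4);T[:3,:3]=R.from_rotvec(s['orientation']).as_matrix();T[:3,3]=s['position']
        M=T@np.array(c['mount']); return K,M[:3,:3],M[:3,3]
    o=np.array(c['orientation']); Rm=o if o.shape==(3,3) else R.from_rotvec(o).as_matrix()
    return K,Rm,np.array(c['eye'])
def grab(n,f=None):
    c=cam(n); p,d=arm.grab_frame(n)
    if f: cv2.imwrite('pics/'+f,p)
    return c,p,d
def ray(c,u,v,z):
    K,Rm,e=c; d=Rm@np.linalg.inv(K)@np.array([u,v,1.]); return e+d*(z-e[2])/d[2]
def cloud(c,d):
    K,Rm,e=c; v,u=np.mgrid[:480,:640]
    P=np.stack([(u-K[0,2])/K[0,0]*d,(v-K[1,2])/K[1,1]*d,d],-1); return P@Rm.T+e
def proj(c,P):
    K,Rm,e=c; q=K@(Rm.T@(np.array(P)-e)); return q[:2]/q[2]
E
python3 - <<'E'
from h import *
for n in('top','scene'):
    c,p,d=grab(n,n+'.png'); np.savez(n,p=p,d=d); print(n,c[2],c[1].round(2).tolist(),c[0][0,0])
s=arm.get_state();print(s)
E
```

```text
top [3.70048659e-01 8.35881274e-04 1.16590876e+00] [[-0.0, -0.99, 0.13], [-1.0, 0.0, 0.0], [-0.0, -0.13, -0.99]] 538.6260571905286
scene [ 1.09751359 -0.5863504   0.69557819] [[0.71, 0.39, -0.59], [0.71, -0.41, 0.58], [-0.02, -0.82, -0.57]] 473.2537675251115
{'t': 0.1, 'qpos': array([ 1.06791897e+00,  2.21168829e-01,  1.52752534e+00, -2.15206274e-05,
        1.39473681e+00, -1.26085185e-01]), 'qvel': array([ 8.69886944e-04,  6.59768621e-04, -1.09707017e-03, -1.75532127e-03,
        3.34131762e-05, -2.87512246e-04]), 'effort': array([ 4.54487117e-04, -4.95941019e+01, -3.88523412e+01,  7.00987992e-02,
        5.14480378e-02, -5.26381950e-05]), 'position': array([0.22983639, 0.58093142, 0.40371785]), 'orientation': array([-5.88259992e-01, -3.08546610e+00,  2.75582081e-03]), 'contact_force': array([ 0.44693952,  0.07609335, -0.07148399]), 'torque': array([ 0.03666217, -0.04308561, -0.01126071]), 'grip_force': 0.0, 'opening': 0.08708213393109579}
```

View pics/top.png

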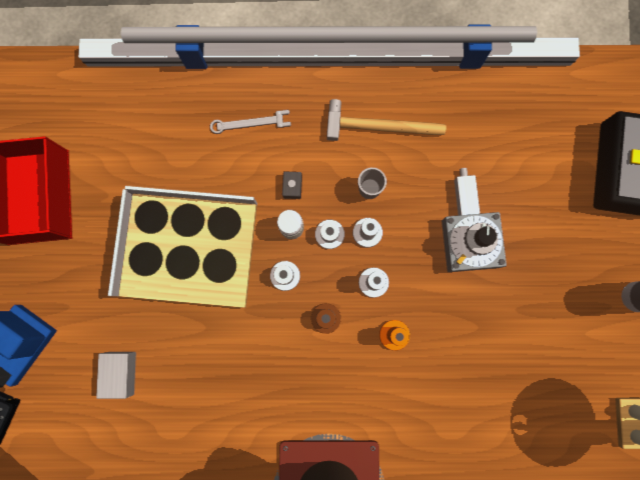

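View pics/scene.png

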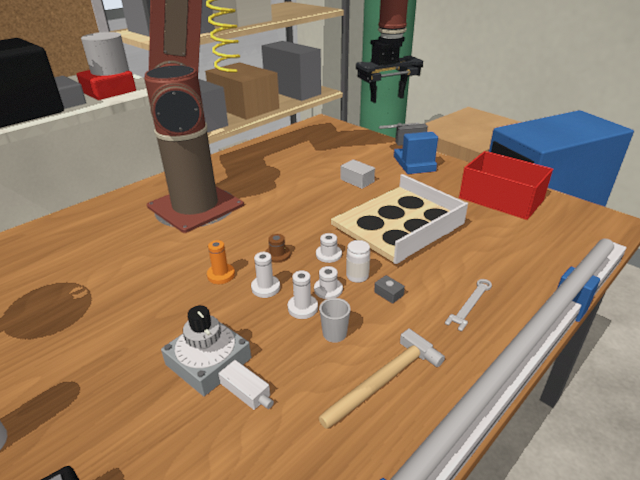

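Top view: aluminium plugs at (330,233), (368,231), (285,275) and (374,281). The tin is at (289,223), the cup at (372,182) and the magnet at (291,184). Look-alikes are brown (326,318) and orange (396,335). The knob is at (485,236), with the brass marker at (461,261). Next I'll measure heights and take an enlarged crop.

```bash
cat > m1.py <<'E'
from h import *
z=np.load('top.npz');p,d=z['p'],z['d'];c=cam('top');P=cloud(c,d)
for n,(u,v) in dict(a=(330,233),b=(368,231),s=(285,275),t=(374,281),tin=(289,223),brown=(326,318),orange=(396,335)).items():
    w=P[v-22:v+22,u-22:u+22].reshape(-1,3)
    w=w[w[:,2]<.2]; top=np.percentile(w[:,2],98); m=w[w[:,2]>top-.006]
    print(n,top.round(3),((m.min(0)+m.max(0))/2).round(4),(m.max(0)-m.min(0)).round(3))
# knob
w=P[200:275,440:510].reshape(-1,3); m=w[(w[:,2]>.12)]; print('knob',len(m),(m.min(0)+m.max(0))/2,m.max(0)-m.min(0))
m=w[(w[:,2]>.084)&(w[:,2]<.096)]; print('ring',len(m),(m.min(0)+m.max(0))/2,m.max(0)-m.min(0))
hsv=cv2.cvtColor(p,cv2.COLOR_BGR2HSV)
# marker
m=cv2.inRange(hsv,(10,120,120),(35,255,255)); m[:215]=0;m[275:]=0;m[:,:445]=0;m[:,505:]=0
n,l,st,ce=cv2.connectedComponentsWithStats(m)
for i in range(1,n):
    if st[i,4]>8: print('brass',st[i],ce[i],ray(c,*ce[i],.053))
# pads
m=cv2.inRange(hsv,(0,0,0),(180,255,50)); m[:190]=0;m[300:]=0;m[:,:120]=0;m[:,260:]=0
n,l,st,ce=cv2.connectedComponentsWithStats(m)
for i in range(1,n):
    if st[i,4]>300: print('pad',st[i],ce[i],ray(c,*ce[i],.04).round(4))
a=cv2.resize(p[200:360,260:420],None,fx=3.5,fy=3.5,interpolation=2); cv2.imwrite('pics/crop1.png',a)
a=cv2.resize(p[205:280,435:515],None,fx=7,fy=7,interpolation=2); cv2.imwrite('pics/crop2.png',a)
E
python3 m1.py
```

```text
a 0.055 [ 0.5349 -0.0017  0.0537] [0.039 0.038 0.01 ]
b 0.093 [ 0.5381 -0.0835  0.0912] [0.035 0.035 0.009]
s 0.055 [0.445  0.0946 0.054 ] [0.037 0.039 0.01 ]
t 0.093 [ 0.4296 -0.096   0.0917] [0.034 0.034 0.01 ]
tin 0.088 [0.5506 0.0807 0.0866] [0.046 0.047 0.009]
brown 0.055 [0.3538 0.0066 0.0535] [0.039 0.037 0.009]
orange 0.093 [ 0.3192 -0.1382  0.091 ] [0.033 0.034 0.009]
knob 317 [ 0.45198532 -0.16332655  0.64328969] [0.16387331 0.32832485 1.04523815]
ring 430 [ 0.51508109 -0.30826199  0.08999753] [0.06512845 0.06524647 0.01189416]
brass [500 215   5  31  77] [502.98701299 225.96103896] [ 0.54523714 -0.36525406  0.053     ]
brass [457 255   9   9  45] [460.77777778 258.95555556] [ 0.47604519 -0.2749246   0.053     ]
brass [445 267  60   8 280] [480.49642857 271.875     ] [ 0.44921367 -0.31483273  0.053     ]
pad [136 202  31  30 751] [150.84553928 216.48601864] [0.568  0.3761 0.04  ]
pad [172 205  31  31 747] [187.3480589  219.73761714] [0.5609 0.2984 0.04  ]
pad [209 208  31  31 745] [223.92214765 223.01073826] [0.5539 0.2207 0.04  ]
pad [130 243  31  32 778] [145.19537275 258.69537275] [0.4781 0.3843 0.04  ]
pad [167 247  31  31 770] [182.12467532 261.91948052] [0.4712 0.3065 0.04  ]
pad [204 250  31  31 758] [219.0883905  265.12401055] [0.4645 0.2288 0.04  ]
```

View pics/crop1.png

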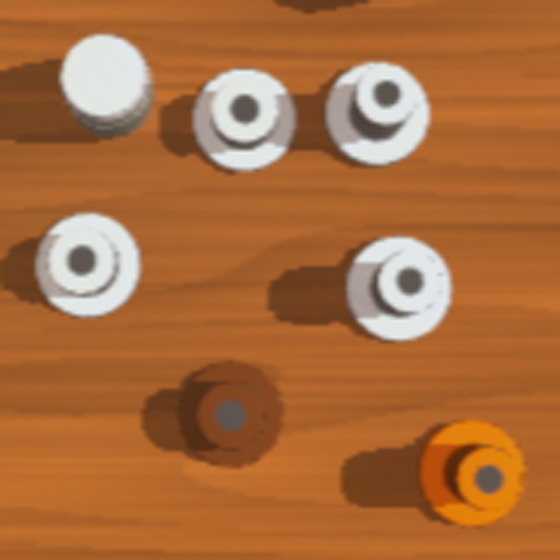

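View pics/crop2.png

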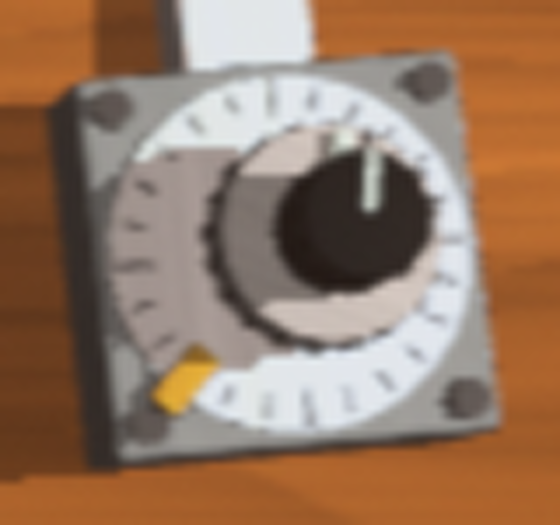

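Crop 1 shows four aluminium plugs. The tall ones are B (386,93) and T (409,281); the short ones are A (244,108) and S (82,260). Brown (230,415) and orange (488,478) are look-alikes, and the white tin is at (105,70). Crop 2 shows the knob with its line pointing roughly towards +x (375,180), and the brass marker at lower left (183,382). I'll place the shorts first, before the tall plugs can get in the gripper's way.

```bash
cat > plan.py <<'E'
# python3 plan.py x y z yaw_deg grip [x y z yaw grip ...]: rows to grasp-point targets (yaw of tool y, nearest mod 180 unless yaw given as aNNN)
import sys
from h import *
s=arm.get_state(); Rm=R.from_rotvec(s['orientation']).as_matrix()
p=np.array(s['position'])+Rm[:,2]*.164; yaw=np.arctan2(Rm[1,1],Rm[0,1])
print('grasp',p.round(4),'yaw',np.degrees(yaw).round(1),'q6',s['qpos'][5].round(2),'tilt',Rm[:2,2].round(4),'t',s['t'])
a=sys.argv[1:]
for i in range(0,len(a),5):
    q=np.array([float(v) for v in a[i:i+3]]); g=a[i+4]
    if a[i+3][0]=='a': dy=np.radians(float(a[i+3][1:]))-yaw
    else:
        dy=np.radians(float(a[i+3]))-yaw; dy-=np.pi*np.round(dy/np.pi)
    n=max(1,int(np.ceil(max(np.linalg.norm(q-p)/.045,abs(dy)/.17)))); rows=[]
    for k in range(n):
        d=(q-p)/n*100; c,sn=np.cos(yaw),np.sin(yaw)
        # tool y=(c,s,0), z=(0,0,-1), x = y x z = (-s, c,0)
        rows.append([round(-sn*d[0]+c*d[1],2),round(c*d[0]+sn*d[1],2),round(-d[2],2),0,0,round(-dy/n,3),float(g)]); yaw+=dy/n
    p=q; print(n,'rows q6~',(np.arctan2(q[1],q[0])-yaw).round(2))
    for k in range(0,n,8): print(str(sum(rows[k:k+8],[])).replace('.0,',',').replace(' ',''))
E
python3 plan.py .445 .095 .14 45 -1
```

```text
grasp [0.2297 0.5807 0.2397] yaw 68.4 q6 -0.13 tilt [-0.0009 -0.0016] t 0.1
13 rows q6~ -0.58
[np.float64(-2.91),np.float64(-2.86),np.float64(0.77),0,0,np.float64(0.031),-1,np.float64(-3.0),np.float64(-2.77),np.float64(0.77),0,0,np.float64(0.031),-1,np.float64(-3.09),np.float64(-2.68),np.float64(0.77),0,0,np.float64(0.031),-1,np.float64(-3.17),np.float64(-2.58),np.float64(0.77),0,0,np.float64(0.031),-1,np.float64(-3.25),np.float64(-2.48),np.float64(0.77),0,0,np.float64(0.031),-1,np.float64(-3.33),np.float64(-2.37),np.float64(0.77),0,0,np.float64(0.031),-1,np.float64(-3.4),np.float64(-2.27),np.float64(0.77),0,0,np.float64(0.031),-1,np.float64(-3.47),np.float64(-2.16),np.float64(0.77),0,0,np.float64(0.031),-1.0]
[np.float64(-3.54),np.float64(-2.05),np.float64(0.77),0,0,np.float64(0.031),-1,np.float64(-3.6),np.float64(-1.94),np.float64(0.77),0,0,np.float64(0.031),-1,np.float64(-3.66),np.float64(-1.82),np.float64(0.77),0,0,np.float64(0.031),-1,np.float64(-3.71),np.float64(-1.71),np.float64(0.77),0,0,np.float64(0.031),-1,np.float64(-3.76),np.float64(-1.59),np.float64(0.77),0,0,np.float64(0.031),-1.0]
```

```bash
cat > plan.py <<'E'
# python3 plan.py x y z yaw [x y z yaw ...]: shift (cm, tool axes now) then turn wz, to grasp-point targets
import sys
from h import *
s=arm.get_state(); Rm=R.from_rotvec(s['orientation']).as_matrix()
p=np.array(s['position'])+Rm[:,2]*.164; yaw=np.arctan2(Rm[1,1],Rm[0,1])
print('grasp',p.round(4),'yaw',np.degrees(yaw).round(1),'q6',s['qpos'][5].round(2),'tilt',Rm[:2,2].round(4),'t',round(s['t'],2))
a=sys.argv[1:]
for i in range(0,len(a),4):
    q=np.array([float(v) for v in a[i:i+3]]); dy=np.radians(float(a[i+3]))-yaw
    if abs(dy)>np.pi/2+.05 and '--' not in a: dy-=np.pi*np.round(dy/np.pi)
    d=(q-p)*100; c,sn=np.cos(yaw),np.sin(yaw)
    print('shift',round(-sn*d[0]+c*d[1],2),round(c*d[0]+sn*d[1],2),round(-d[2],2),'turn',round(-dy,3),'len',np.linalg.norm(d).round(1),'q6~',(np.arctan2(q[1],q[0])-yaw-dy).round(2))
    yaw+=dy;p=q
E
```

>>> servo_tool(
  deltas=[-3.2,-3.1,0.8,0,0,0,-1,-3.2,-3.1,0.8,0,0,0,-1,-3.2,-3.1,0.8,0,0,0,-1,-3.2,-3.1,0.8,0,0,0,-1,-3.2,-3.1,0.8,0,0,0,-1,-3.2,-3.1,0.8,0,0,0,-1,-3.2,-3.1,0.8,0,0,0,-1,-3.2,-3.1,0.8,0,0,0,-1],
)

```text
t: 1.1
position: [0.377, 0.2549, 0.3403]
orientation: [-0.588, -3.086, 0.0]
contact_force: [1.9, 0.4, -0.1]
opening: 0.0869
grip_force: 0.0
```

>>> servo_tool(
  deltas=[-3.1,-3.1,0.9,0,0,0,-1,-3.1,-3.1,0.9,0,0,0,-1,-3.1,-3.1,0.9,0,0,0,-1,-3,-3.1,0.9,0,0,0,-1,0,0,0,0,0,0.14,-1,0,0,0,0,0,0.14,-1,0,0,0,0,0,0.13,-1,0,0,0,0,0,0,-1],
)

```text
t: 2.1
position: [0.4453, 0.0957, 0.3044]
orientation: [-1.203, -2.902, 0.0]
contact_force: [0.0, -0.2, 0.5]
opening: 0.0871
grip_force: 0.0
```

```bash
cat > look.py <<'E'
import sys
from h import *
# find plugs tops in wrist cloud near given world xy
c,p,d=grab('wrist',sys.argv[1]); P=cloud(c,d)
for k in range(2,len(sys.argv),3):
    x,y,h=map(float,sys.argv[k:k+3])
    m=(np.hypot(P[...,0]-x,P[...,1]-y)<.045)&(abs(P[...,2]-h)<.007)&(d>0)
    w=P[m]; 
    if len(w)<30: print('none',len(w)); continue
    cc,r=cv2.minEnclosingCircle(w[:,:2].astype(np.float32)); print('n',len(w),'mid',((w.min(0)+w.max(0))/2).round(4),'ext',(w.max(0)-w.min(0)).round(4),'circ',np.round(cc,4),round(r,4),'zmed',np.median(w[:,2]).round(4))
E
python3 plan.py .445 .095 .038 45; python3 look.py w1.png .445 .095 .052 .535 -.002 .052
```

```text
grasp [0.4452 0.0957 0.1404] yaw 45.0 q6 -0.75 tilt [-0.0007 -0.    ] t 2.1
shift -0.04 -0.06 10.24 turn -0.0 len 10.2 q6~ -0.58
n 3304 mid [0.4452 0.0939 0.0499] ext [0.0396 0.0397 0.0095] circ [0.4453 0.0937] 0.0201 zmed 0.0515
none 0
```

View pics/w1.png

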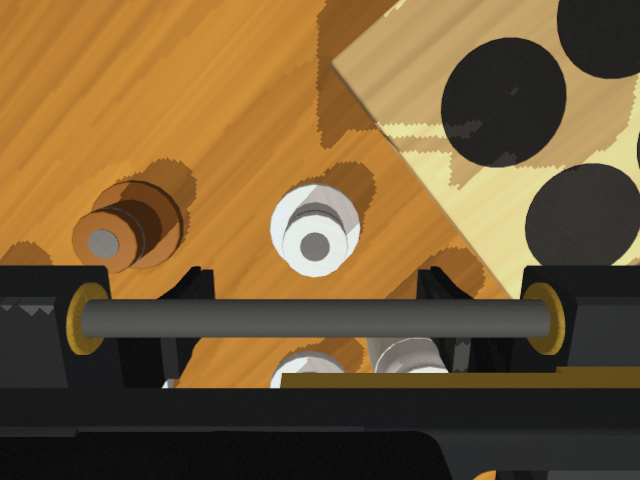

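The wrist view shows short S centred at (315,245), brown at (105,240) and the front-row pads at upper right. S is at (0.445, 0.094), agreeing with the top view. Descending to grip.

>>> servo_tool(
  deltas=[-0.1,-0.1,3,0,0,0,-1,0,0,3,0,0,0,-1,0,0,2.5,0,0,0,-1,0,0,1.6,0,0,0,-1,0,0,0,0,0,0,0.9,0,0,0,0,0,0,0.9,0,0,0,0,0,0,0.9,0,0,0,0,0,0,0.9],
  force=30,
)

```text
t: 3.15
position: [0.4459, 0.0944, 0.2045]
orientation: [1.204, 2.9, 0.001]
contact_force: [-0.4, -0.1, -0.0]
opening: 0.0547
grip_force: 0.0
```

>>> servo_tool(
  deltas=[0,0,-1,0,0,0,0.9,0,0,-3,0,0,0,0.9,0,0,-4,0,0,0,0.9,0,0,-4,0,0,0,0.9,0,0,0,0,0,0,0.9],
)

```text
t: 3.78
position: [0.4468, 0.0945, 0.3277]
orientation: [1.201, 2.895, 0.005]
contact_force: [-0.3, 0.9, -1.8]
opening: 0.0386
grip_force: 30.0
```

```bash
python3 plan.py .478 .384 .16 -5 .478 .384 .08 -5
```

```text
grasp [0.4481 0.0945 0.1637] yaw 44.9 q6 -0.75 tilt [0.0077 0.0003] t 3.77
shift 18.38 22.56 0.37 turn 0.871 len 29.1 q6~ 0.76
shift 0.0 0.0 8.0 turn -0.0 len 8.0 q6~ 0.76
```

The fingers may have closed late, while the arm was already lifting. I'll check the hold.

```bash
python3 - <<'E'
from h import *
c,p,d=grab('scene'); u,v=proj(c,(.448,.0945,.164)); u,v=int(u),int(v);print(u,v)
cv2.imwrite('pics/s1.png',cv2.resize(p[v-60:v+80,u-80:u+80],None,fx=4,fy=4))
np.savez('sc',p=p,d=d)
P=cloud(c,d); m=(np.hypot(P[...,0]-.448,P[...,1]-.0945)<.045)&(P[...,2]>.08)&(P[...,2]<.2)&(p.min(-1)>120)
w=P[m]; print(len(w),w.min(0),w.max(0))
E
```

```text
328 196
567 [0.41968705 0.05901237 0.09895736] [0.48282362 0.12543006 0.15480776]
```

View pics/s1.png

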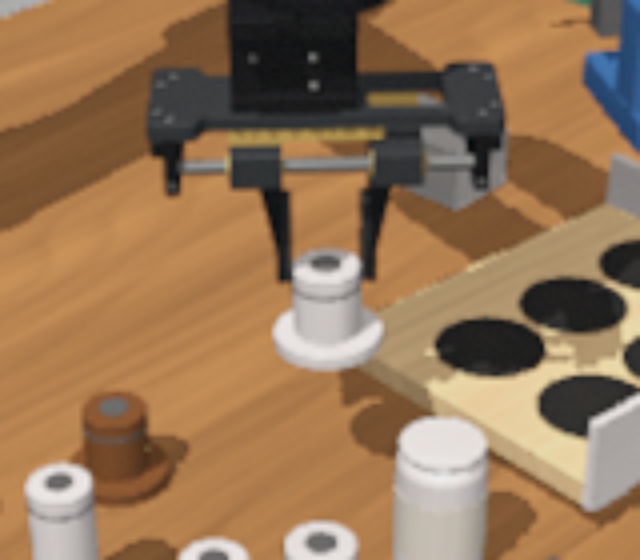

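Held upright but by its top only; the base is 64 mm below the grasp point. I'll carry it gently and lower accordingly.

>>> servo_tool(
  deltas=[1,1.2,0,0,0,0,0.9,2.4,3,0,0,0,0,0.9,3,3.6,0,0,0,0,0.9,3,3.6,0,0,0,0,0.9,3,3.6,0,0,0,0,0.9,3,3.6,0,0,0,0,0.9,2,2.8,0,0,0,0,0.9,1,1.2,0,0,0,0,0.9],
  force=45,
)

```text
t: 4.82
position: [0.4744, 0.3864, 0.3211]
orientation: [-1.2, -2.901, 0.005]
contact_force: [0.0, -1.0, -2.3]
opening: 0.0382
grip_force: 45.0
```

>>> servo_tool(
  deltas=[0,0,0,0,0,0.1,0.9,0,0,0,0,0,0.16,0.9,0,0,0,0,0,0.16,0.9,0,0,0,0,0,0.16,0.9,0,0,0,0,0,0.16,0.9,0,0,0,0,0,0.13,0.9,0,0,0,0,0,0,0.9],
)

```text
t: 5.7
position: [0.4751, 0.3839, 0.3223]
orientation: [-2.314, -2.124, 0.004]
contact_force: [0.1, -0.4, -3.2]
opening: 0.0384
grip_force: 45.0
```

```bash
python3 plan.py .478 .384 .105 -5; python3 look.py w2.png .4712 .3065 .04 .5609 .2984 .04; python3 - <<'E'
from h import *
c,p,d=grab('wrist'); P=cloud(c,d)
m=((p.max(-1)<60)&(abs(P[...,2]-.04)<.008)&(P[...,1]>.15)&(d>0)).astype(np.uint8)
n,l,st,ce=cv2.connectedComponentsWithStats(m)
for i in range(1,n):
    if st[i,4]>1500: print(st[i],P[l==i][:,:2].mean(0).round(4),np.ptp(P[l==i][:,:2],axis=0).round(3))
E
```

```text
grasp [0.4748 0.3836 0.1583] yaw -4.9 q6 0.64 tilt [-0.0022 -0.0015] t 5.7
shift 0.07 0.32 5.33 turn 0.002 len 5.3 q6~ 0.76
n 3531 mid [0.4669 0.29   0.0399] ext [0.0791 0.0342 0.005 ] circ [0.4669 0.2897] 0.0407 zmed 0.0402
n 134 mid [0.5358 0.3333 0.0396] ext [0.0106 0.0097 0.0036] circ [0.5354 0.3304] 0.0051 zmed 0.0395
[ 269  177  105   61 2487] [0.4825 0.4048] [0.07  0.043]
[ 403  178  106   90 7746] [0.568  0.3796] [0.071 0.062]
[ 272  338   97   35 2692] [0.4701 0.2912] [0.069 0.032]
```

View pics/w2.png

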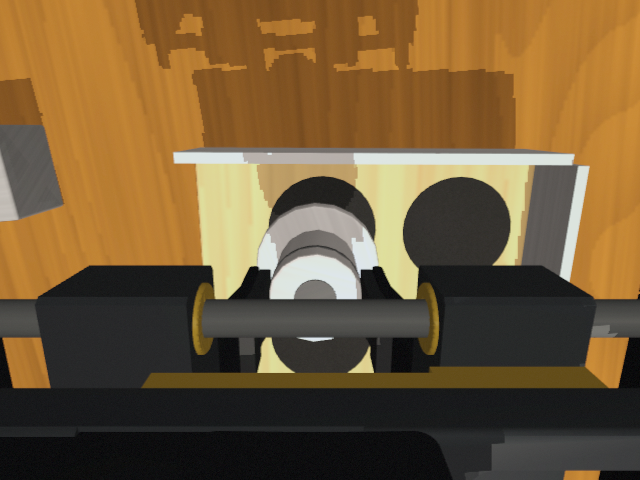

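The view shows short S held in the gripper (315,290) over front pad 1, with the cheek bar at the top (row 157) and back pad 1 at (457,225). Lowering.

>>> servo_tool(
  deltas=[0.1,0.3,1.5,0,0,0,0.9,0,0,1.5,0,0,0,0.9,0,0,1,0,0,0,0.9,0,0,0.7,0,0,0,0.9,0,0,0.2,0,0,0,0.9,0,0,0,0,0,0,0.9,0,0,0,0,0,0,0.9],
)

```text
t: 6.68
position: [0.4789, 0.3851, 0.2754]
orientation: [2.315, 2.124, 0.002]
contact_force: [0.3, -0.0, -2.3]
opening: 0.038
grip_force: 45.0
```

>>> servo_tool(
  deltas=[0,0,0.2,0,0,0,0.9,0,0,0,0,0,0,0.9],
)

```text
t: 6.92
position: [0.4786, 0.385, 0.2728]
orientation: [-2.315, -2.124, 0.0]
contact_force: [-0.3, -0.4, -2.7]
opening: 0.0382
grip_force: 45.0
```

>>> servo_tool(
  deltas=[0,0,0.2,0,0,0,0.9,0,0,0.1,0,0,0,0.9,0,0,0,0,0,0,0.9],
)

```text
t: 7.3
position: [0.4786, 0.3849, 0.2695]
orientation: [-2.315, -2.124, 0.001]
contact_force: [-0.4, 0.5, -2.1]
opening: 0.0386
grip_force: 45.0
```

>>> servo_tool(
  deltas=[0,0,0.1,0,0,0,0.9,0,0,0,0,0,0,0.9],
)

```text
t: 7.55
position: [0.4786, 0.385, 0.2686]
orientation: [-2.315, -2.124, 0.0]
contact_force: [0.3, 0.0, -1.8]
opening: 0.0382
grip_force: 45.0
```

>>> servo_tool(
  deltas=[0,0,0.1,0,0,0,0.9,0,0,0,0,0,0,0.9],
)

```text
t: 7.8
position: [0.4788, 0.3851, 0.2684]
orientation: [2.315, 2.124, 0.001]
contact_force: [-1.8, -0.8, 2.4]
opening: 0.0381
grip_force: 45.0
```

>>> servo_tool(
  deltas=[0,0,0.1,0,0,0,0.9,0,0,0,0,0,0,0.9],
)

```text
t: 8.05
position: [0.479, 0.3851, 0.2682]
orientation: [2.315, 2.124, 0.002]
contact_force: [-2.3, -2.8, 7.1]
opening: 0.0384
grip_force: 45.0
```

Contact (force has turned upward). Release, rise, and go to short A.

>>> servo_tool(
  deltas=[0,0,0,0,0,0,-0.3,0,0,0,0,0,0,-0.3,0,0,0,0,0,0,-0.3,0,0,0,0,0,0,-0.3,0,0,-3,0,0,0,-0.3,0,0,-3,0,0,0,-0.3,0,0,0,0,0,0,-0.3],
)

```text
t: 8.93
position: [0.4796, 0.3856, 0.3298]
orientation: [2.314, 2.123, 0.009]
contact_force: [-0.6, -0.1, 0.2]
opening: 0.0566
grip_force: 0.0
```

```bash
python3 look.py w3.png .478 .384 .092; python3 plan.py .535 -.002 .15 -5 .535 -.002 .038 -5; python3 - <<'E'
from h import *
s=arm.get_state();print(s['opening'])
E
```

```text
n 3698 mid [0.4791 0.3829 0.0899] ext [0.0395 0.0396 0.0098] circ [0.4792 0.3828] 0.0201 zmed 0.0916
grasp [0.4794 0.3855 0.1638] yaw -4.9 q6 0.64 tilt [0.0023 0.0014] t 8.97
shift -38.13 8.86 1.38 turn 0.001 len 39.2 q6~ 0.08
shift 0.0 0.0 11.2 turn -0.0 len 11.2 q6~ 0.08
0.056860648940181634
```

>>> servo_tool(
  deltas=[-4,1,0,0,0,0,-0.3,-5,1,0,0,0,0,-0.3,-5,1.2,0,0,0,0,-0.3,-5,1.2,0,0,0,0,-0.3,-5,1.2,0,0,0,0,-0.3,-5,1.2,0,0,0,0,-0.3,-5,1.1,0,0,0,0,-0.3,-4.1,1,1,0,0,0,-0.3],
)

```text
t: 9.98
position: [0.5344, -0.0042, 0.3158]
orientation: [-2.316, -2.123, 0.001]
contact_force: [0.7, -0.4, -0.3]
opening: 0.0566
grip_force: 0.0
```

>>> servo_tool(
  deltas=[0,0,0,0,0,0,-0.3,0,0,0,0,0,0,-0.3],
)

```text
t: 10.22
position: [0.5341, -0.002, 0.3155]
orientation: [-2.314, -2.122, 0.002]
contact_force: [0.3, 0.1, 0.6]
opening: 0.0565
grip_force: 0.0
```

```bash
python3 look.py w4.png .535 -.002 .052 .538 -.0835 .09; python3 plan.py .535 -.002 .038 -5
```

```text
n 3046 mid [ 0.5356 -0.0027  0.0496] ext [0.0391 0.0393 0.0093] circ [ 0.5356 -0.0028] 0.02 zmed 0.0516
n 578 mid [ 0.5395 -0.072   0.0872] ext [0.0314 0.011  0.0083] circ [ 0.5395 -0.0763] 0.0158 zmed 0.0885
grasp [ 0.534  -0.0014  0.1519] yaw -4.9 q6 -0.07 tilt [-0.0015  0.0006] t 10.28
shift -0.05 0.11 11.39 turn 0.002 len 11.4 q6~ 0.08
```

>>> servo_tool(
  deltas=[-0.1,0.2,3.5,0,0,0,-0.3,0,0,3.5,0,0,0,-0.3,0,0,2.8,0,0,0,-0.3,0,0,1.5,0,0,0,-0.3,0,0,0,0,0,0,0.9,0,0,0,0,0,0,0.9,0,0,0,0,0,0,0.9,0,0,0,0,0,0,0.9],
)

```text
t: 11.28
position: [0.5372, -0.0034, 0.2051]
orientation: [2.314, 2.123, 0.003]
contact_force: [-0.3, 2.4, 5.4]
opening: 0.0393
grip_force: 45.0
```

>>> servo_tool(
  deltas=[0,0,0,0,0,0,0.9,0,0,-3,0,0,0,0.9,0,0,-4,0,0,0,0.9,0,0,-4,0,0,0,0.9,0,0,0,0,0,0,0.9],
)

```text
t: 11.9
position: [0.5379, -0.0038, 0.3173]
orientation: [2.311, 2.12, 0.007]
contact_force: [-0.4, -0.7, -2.3]
opening: 0.0391
grip_force: 45.0
```

```bash
python3 plan.py .471 .3065 .15 -5 .471 .3065 .08 -5
```

```text
grasp [ 0.539  -0.004   0.1533] yaw -4.9 q6 -0.07 tilt [ 0.0072 -0.0013] t 11.9
shift 30.35 -9.45 0.33 turn 0.001 len 31.8 q6~ 0.66
shift 0.0 0.0 7.0 turn -0.0 len 7.0 q6~ 0.66
```

>>> servo_tool(
  deltas=[3,-0.9,0,0,0,0,0.9,4.5,-1.4,0,0,0,0,0.9,4.5,-1.4,0,0,0,0,0.9,4.5,-1.4,0,0,0,0,0.9,4.5,-1.4,0,0,0,0,0.9,4.5,-1.4,0,0,0,0,0.9,3.4,-1.1,0,0,0,0,0.9,1.4,-0.4,2,0,0,0,0.9],
)

```text
t: 12.9
position: [0.4684, 0.3082, 0.2928]
orientation: [2.312, 2.126, 0.002]
contact_force: [0.3, -0.3, -2.4]
opening: 0.0388
grip_force: 45.0
```

>>> servo_tool(
  deltas=[0,0,2,0,0,0,0.9,0,0,2,0,0,0,0.9,0,0,0,0,0,0,0.9,0,0,0,0,0,0,0.9],
)

```text
t: 13.4
position: [0.4689, 0.306, 0.253]
orientation: [-2.315, -2.123, 0.002]
contact_force: [0.1, 1.0, -2.8]
opening: 0.0392
grip_force: 45.0
```

```bash
python3 plan.py .471 .3065 .082 -5
```

```text
grasp [0.4687 0.3059 0.089 ] yaw -5.0 q6 0.52 tilt [-0.0011 -0.0007] t 13.4
shift 0.08 0.22 0.7 turn 0.001 len 0.7 q6~ 0.66
```

>>> servo_tool(
  deltas=[0.1,0.2,0.5,0,0,0,0.9,0,0,0.2,0,0,0,0.9,0,0,0,0,0,0,0.9],
)

```text
t: 13.78
position: [0.471, 0.3073, 0.2468]
orientation: [2.315, 2.124, -0.0]
contact_force: [1.0, 0.2, -2.9]
opening: 0.0394
grip_force: 45.0
```

>>> servo_tool(
  deltas=[0,0,0.1,0,0,0,0.9,0,0,0,0,0,0,0.9],
)

```text
t: 14.02
position: [0.471, 0.3074, 0.2458]
orientation: [2.315, 2.124, 0.0]
contact_force: [-0.2, -0.8, -2.9]
opening: 0.0392
grip_force: 45.0
```

>>> servo_tool(
  deltas=[0,0,0.1,0,0,0,0.9,0,0,0,0,0,0,0.9],
)

```text
t: 14.28
position: [0.4711, 0.3075, 0.2451]
orientation: [2.315, 2.124, 0.001]
contact_force: [-1.2, -0.9, 0.4]
opening: 0.039
grip_force: 45.0
```

>>> servo_tool(
  deltas=[0,0,0.1,0,0,0,0.9,0,0,0,0,0,0,0.9],
)

```text
t: 14.52
position: [0.4711, 0.3075, 0.245]
orientation: [2.315, 2.124, 0.0]
contact_force: [-4.8, -2.3, 7.6]
opening: 0.0388
grip_force: 45.0
```

>>> servo_tool(
  deltas=[0,0,0,0,0,0,-0.3,0,0,0,0,0,0,-0.3,0,0,0,0,0,0,-0.3,0,0,0,0,0,0,-0.3,0,0,-3,0,0,0,-0.3,0,0,-4,0,0,0,-0.3,0,0,-2,0,0,0,-0.3],
)

```text
t: 15.4
position: [0.4716, 0.3076, 0.3362]
orientation: [2.314, 2.123, 0.005]
contact_force: [-0.0, -0.3, -0.3]
opening: 0.0566
grip_force: 0.0
```

```bash
python3 look.py w5.png .471 .3065 .092; python3 plan.py .539 -.085 .17 -5
```

```text
n 3551 mid [0.4708 0.308  0.0897] ext [0.0392 0.0394 0.0092] circ [0.4708 0.308 ] 0.02 zmed 0.0916
grasp [0.4731 0.3084 0.1745] yaw -4.9 q6 0.52 tilt [0.0058 0.0027] t 15.45
shift -38.63 9.94 0.45 turn 0.001 len 39.9 q6~ -0.07
```

>>> servo_tool(
  deltas=[-4,1,0,0,0,0,-0.3,-5,1.3,0,0,0,0,-0.3,-5,1.3,0,0,0,0,-0.3,-5,1.3,0,0,0,0,-0.3,-5,1.3,0,0,0,0,-0.3,-5,1.3,0,0,0,0,-0.3,-5,1.3,0,0,0,0,-0.3,-4.6,1,0.5,0,0,0,-0.3],
)

```text
t: 16.45
position: [0.5356, -0.0875, 0.3285]
orientation: [2.315, 2.123, 0.001]
contact_force: [1.3, 0.0, -0.8]
opening: 0.0565
grip_force: 0.0
```

>>> servo_tool(
  deltas=[0,0,0,0,0,0,-0.3,0,0,0,0,0,0,-0.3],
)

```text
t: 16.7
position: [0.5352, -0.0854, 0.328]
orientation: [-2.315, -2.122, 0.0]
contact_force: [0.1, 0.8, -0.0]
opening: 0.0568
grip_force: 0.0
```

```bash
python3 look.py w6.png .538 -.0835 .09; python3 plan.py .538 -.085 .065 -5
```

```text
n 3030 mid [ 0.539  -0.0846  0.0875] ext [0.0353 0.0352 0.0091] circ [ 0.5387 -0.0846] 0.018 zmed 0.0896
grasp [ 0.5351 -0.0847  0.1642] yaw -4.9 q6 -0.22 tilt [-0.0009  0.0007] t 16.75
shift -0.01 0.29 9.92 turn 0.002 len 9.9 q6~ -0.07
```

>>> servo_tool(
  deltas=[0,0.4,3,0,0,0,-0.3,0,0,3.5,0,0,0,-0.3,0,0,2.5,0,0,0,-0.3,0,0,1,0,0,0,-0.3,0,0,0,0,0,0,0.9,0,0,0,0,0,0,0.9,0,0,0,0,0,0,0.9,0,0,0,0,0,0,0.9],
)

```text
t: 17.75
position: [0.5399, -0.086, 0.23]
orientation: [2.314, 2.123, 0.001]
contact_force: [-1.6, 0.6, 4.8]
opening: 0.0351
grip_force: 45.0
```

>>> servo_tool(
  deltas=[0,0,0,0,0,0,0.9,0,0,-3,0,0,0,0.9,0,0,-4,0,0,0,0.9,0,0,-4,0,0,0,0.9,0,0,-3,0,0,0,0.9,0,0,0,0,0,0,0.9],
)

```text
t: 18.5
position: [0.5402, -0.0863, 0.3712]
orientation: [2.312, 2.12, 0.004]
contact_force: [0.1, -0.1, -4.0]
opening: 0.035
grip_force: 45.0
```

```bash
python3 plan.py .568 .376 .2 -5 .568 .376 .11 -5
```

```text
grasp [ 0.541  -0.0866  0.2072] yaw -4.9 q6 -0.22 tilt [ 0.0052 -0.0016] t 18.5
shift 46.32 -1.3 0.72 turn 0.001 len 46.3 q6~ 0.67
shift 0.0 0.0 9.0 turn -0.0 len 9.0 q6~ 0.67
```

>>> servo_tool(
  deltas=[3,-0.1,0,0,0,0,0.9,4.8,-0.1,0,0,0,0,0.9,5.2,-0.1,0,0,0,0,0.9,5.2,-0.1,0,0,0,0,0.9,5.2,-0.2,0,0,0,0,0.9,5.2,-0.2,0,0,0,0,0.9,5.2,-0.2,0,0,0,0,0.9,5.2,-0.1,0,0,0,0,0.9],
)

```text
t: 19.5
position: [0.5613, 0.3049, 0.3655]
orientation: [-2.314, -2.123, 0.006]
contact_force: [0.7, -1.4, -3.9]
opening: 0.0347
grip_force: 45.0
```

>>> servo_tool(
  deltas=[4.8,-0.1,0,0,0,0,0.9,2.5,-0.1,0,0,0,0,0.9,0,0,3,0,0,0,0.9,0,0,3,0,0,0,0.9,0,0,2,0,0,0,0.9,0,0,0,0,0,0,0.9,0,0,0,0,0,0,0.9],
)

```text
t: 20.38
position: [0.5667, 0.3765, 0.2895]
orientation: [2.315, 2.123, 0.002]
contact_force: [-0.1, -0.4, -2.2]
opening: 0.0352
grip_force: 45.0
```

```bash
python3 plan.py .568 .376 .108 -5
```

```text
grasp [0.5669 0.3766 0.1255] yaw -4.9 q6 0.56 tilt [0.0011 0.0006] t 20.38
shift -0.05 0.12 1.75 turn 0.001 len 1.8 q6~ 0.67
```

>>> servo_tool(
  deltas=[0,0.1,1.2,0,0,0,0.9,0,0,0.5,0,0,0,0.9,0,0,0,0,0,0,0.9,0,0,0.1,0,0,0,0.9,0,0,0,0,0,0,0.9],
)

```text
t: 21.0
position: [0.5673, 0.3764, 0.271]
orientation: [2.315, 2.124, 0.001]
contact_force: [-0.2, -0.1, -4.1]
opening: 0.0354
grip_force: 45.0
```

>>> servo_tool(
  deltas=[0,0,0.1,0,0,0,0.9,0,0,0,0,0,0,0.9],
)

```text
t: 21.25
position: [0.5674, 0.3765, 0.2701]
orientation: [2.315, 2.124, 0.001]
contact_force: [-0.1, 1.1, -2.7]
opening: 0.0351
grip_force: 45.0
```

>>> servo_tool(
  deltas=[0,0,0.1,0,0,0,0.9,0,0,0,0,0,0,0.9],
)

```text
t: 21.5
position: [0.5674, 0.3765, 0.2701]
orientation: [2.315, 2.124, 0.001]
contact_force: [-3.9, -1.2, 4.9]
opening: 0.035
grip_force: 45.0
```

>>> servo_tool(
  deltas=[0,0,0.1,0,0,0,0.9,0,0,0,0,0,0,0.9],
)

```text
t: 21.75
position: [0.5674, 0.3765, 0.27]
orientation: [2.315, 2.124, 0.001]
contact_force: [-5.8, -3.7, 10.9]
opening: 0.035
grip_force: 45.0
```

Down. Release, rise, and go to tall T.

>>> servo_tool(
  deltas=[0,0,0,0,0,0,-0.3,0,0,0,0,0,0,-0.3,0,0,0,0,0,0,-0.3,0,0,0,0,0,0,-0.3,0,0,-3,0,0,0,-0.3,0,0,-4,0,0,0,-0.3,0,0,-2,0,0,0,-0.3],
)

```text
t: 22.62
position: [0.5678, 0.3766, 0.3605]
orientation: [2.314, 2.123, 0.006]
contact_force: [0.3, -0.6, 0.8]
opening: 0.0563
grip_force: 0.0
```

```bash
python3 look.py w7.png .568 .376 .13; python3 plan.py .43 -.097 .19 -5
```

```text
n 3209 mid [0.5673 0.3779 0.1275] ext [0.0355 0.0354 0.009 ] circ [0.5673 0.3778] 0.0181 zmed 0.1296
grasp [0.5691 0.3774 0.1989] yaw -4.9 q6 0.56 tilt [0.0058 0.003 ] t 22.68
shift -48.46 -9.79 0.89 turn 0.001 len 49.4 q6~ -0.13
```

>>> servo_tool(
  deltas=[-4,-0.8,0,0,0,0,-0.3,-5,-1,0,0,0,0,-0.3,-5,-1,0,0,0,0,-0.3,-5,-1,0,0,0,0,-0.3,-5,-1,0,0,0,0,-0.3,-5,-1,0,0,0,0,-0.3,-5,-1,0,0,0,0,-0.3,-5,-1,0,0,0,0,-0.3],
)

```text
t: 23.68
position: [0.455, -0.0068, 0.3567]
orientation: [-2.314, -2.124, 0.001]
contact_force: [0.6, -0.3, -0.1]
opening: 0.0563
grip_force: 0.0
```

>>> servo_tool(
  deltas=[-5,-1,1,0,0,0,-0.3,-4.5,-1,1,0,0,0,-0.3,0,0,0,0,0,0,-0.3,0,0,0,0,0,0,-0.3],
)

```text
t: 24.18
position: [0.4279, -0.0983, 0.3372]
orientation: [-2.315, -2.122, -0.0]
contact_force: [-0.5, 0.2, -0.0]
opening: 0.0563
grip_force: 0.0
```

```bash
python3 look.py w8.png .43 -.097 .09; python3 plan.py .43 -.097 .065 -5
```

```text
n 2818 mid [ 0.4307 -0.0965  0.0876] ext [0.0352 0.0354 0.0092] circ [ 0.4307 -0.0967] 0.018 zmed 0.0896
grasp [ 0.428  -0.0977  0.1735] yaw -4.9 q6 -0.32 tilt [-0.0003  0.0006] t 24.23
shift 0.09 0.19 10.85 turn 0.002 len 10.8 q6~ -0.13
```

>>> servo_tool(
  deltas=[0.1,0.3,3.5,0,0,0,-0.3,0,0,3.5,0,0,0,-0.3,0,0,2.8,0,0,0,-0.3,0,0,1,0,0,0,-0.3,0,0,0,0,0,0,0.9,0,0,0,0,0,0,0.9,0,0,0,0,0,0,0.9,0,0,0,0,0,0,0.9],
)

```text
t: 25.22
position: [0.4316, -0.0979, 0.2309]
orientation: [2.314, 2.123, 0.001]
contact_force: [-1.3, 1.2, 7.6]
opening: 0.0351
grip_force: 45.0
```

>>> servo_tool(
  deltas=[0,0,0,0,0,0,0.9,0,0,-3,0,0,0,0.9,0,0,-4,0,0,0,0.9,0,0,-4,0,0,0,0.9,0,0,-3,0,0,0,0.9,0,0,0,0,0,0,0.9],
)

```text
t: 25.98
position: [0.4317, -0.098, 0.3718]
orientation: [2.312, 2.12, 0.003]
contact_force: [0.6, -0.2, -4.8]
opening: 0.0354
grip_force: 45.0
```

```bash
python3 plan.py .561 .298 .2 -5
```

```text
grasp [ 0.4324 -0.0984  0.2078] yaw -4.9 q6 -0.32 tilt [ 0.0048 -0.002 ] t 25.98
shift 40.6 9.4 0.78 turn 0.001 len 41.7 q6~ 0.58
```

>>> servo_tool(
  deltas=[3,0.7,0,0,0,0,0.9,4.6,1.1,0,0,0,0,0.9,5,1.2,0,0,0,0,0.9,5,1.2,0,0,0,0,0.9,5,1.2,0,0,0,0,0.9,5,1.1,0,0,0,0,0.9,5,1.1,0,0,0,0,0.9,4.5,1,0,0,0,0,0.9],
)

```text
t: 26.98
position: [0.5482, 0.2661, 0.3664]
orientation: [-2.313, -2.123, 0.006]
contact_force: [0.2, 0.3, -3.3]
opening: 0.0354
grip_force: 45.0
```

>>> servo_tool(
  deltas=[3,0.7,0,0,0,0,0.9,0.5,0.1,0,0,0,0,0.9,0,0,2,0,0,0,0.9,0,0,3,0,0,0,0.9,0,0,3,0,0,0,0.9,0,0,0,0,0,0,0.9,0,0,0,0,0,0,0.9],
)

```text
t: 27.85
position: [0.5597, 0.298, 0.2898]
orientation: [2.316, 2.123, -0.0]
contact_force: [0.9, 0.4, -3.6]
opening: 0.0355
grip_force: 45.0
```

```bash
python3 plan.py .561 .298 .108 -5
```

```text
grasp [0.5597 0.298  0.1258] yaw -5.0 q6 0.45 tilt [-0.0001 -0.0002] t 27.85
shift 0.02 0.13 1.78 turn 0.0 len 1.8 q6~ 0.58
```

>>> servo_tool(
  deltas=[0,0.1,1.2,0,0,0,0.9,0,0,0.5,0,0,0,0.9,0,0,0,0,0,0,0.9,0,0,0.1,0,0,0,0.9,0,0,0,0,0,0,0.9],
)

```text
t: 28.48
position: [0.5606, 0.2987, 0.272]
orientation: [2.315, 2.124, 0.001]
contact_force: [0.0, 0.5, -3.4]
opening: 0.0349
grip_force: 45.0
```

>>> servo_tool(
  deltas=[0,0,0.1,0,0,0,0.9,0,0,0,0,0,0,0.9],
)

```text
t: 28.72
position: [0.5607, 0.2987, 0.271]
orientation: [2.315, 2.124, 0.001]
contact_force: [-0.5, -0.2, -2.1]
opening: 0.0351
grip_force: 45.0
```

>>> servo_tool(
  deltas=[0,0,0.1,0,0,0,0.9,0,0,0,0,0,0,0.9],
)

```text
t: 28.98
position: [0.5607, 0.2988, 0.271]
orientation: [2.315, 2.124, 0.001]
contact_force: [-3.6, -1.9, 6.5]
opening: 0.0353
grip_force: 45.0
```

>>> servo_tool(
  deltas=[0,0,0,0,0,0,-0.3,0,0,0,0,0,0,-0.3,0,0,0,0,0,0,-0.3,0,0,0,0,0,0,-0.3,0,0,-3,0,0,0,-0.3,0,0,-4,0,0,0,-0.3,0,0,-4,0,0,0,-0.3],
)

```text
t: 29.85
position: [0.5605, 0.2986, 0.3806]
orientation: [-2.315, -2.124, 0.001]
contact_force: [0.7, 0.2, 0.1]
opening: 0.0564
grip_force: 0.0
```

```bash
python3 look.py w9.png .561 .298 .13; python3 plan.py .515 -.308 .23 -95
```

```text
n 2753 mid [0.5605 0.3003 0.1276] ext [0.0352 0.0356 0.0089] circ [0.5604 0.3002] 0.0181 zmed 0.1296
grasp [0.5632 0.2997 0.2238] yaw -4.9 q6 0.45 tilt [0.0084 0.0033] t 29.9
shift -60.96 0.41 -0.62 turn 1.572 len 61.0 q6~ 1.12
```

>>> servo_tool(
  deltas=[-4,0,-0.6,0,0,0,-0.3,-5,0,0,0,0,0,-0.3,-5,0,0,0,0,0,-0.3,-5,0.1,0,0,0,0,-0.3,-5,0.1,0,0,0,0,-0.3,-5,0.1,0,0,0,0,-0.3,-5,0.1,0,0,0,0,-0.3,-5,0,0,0,0,0,-0.3],
)

```text
t: 30.9
position: [0.5307, -0.0918, 0.3858]
orientation: [2.314, 2.124, 0.001]
contact_force: [1.0, 0.3, -0.5]
opening: 0.0564
grip_force: 0.0
```

>>> servo_tool(
  deltas=[-5,0,0,0,0,0,-0.3,-5,0,0,0,0,0,-0.3,-5,0,0,0,0,0,-0.3,-4.5,0,0,0,0,0,-0.3,-2.5,0,0,0,0,0.175,-0.3,0,0,0,0,0,0.175,-0.3,0,0,0,0,0,0.175,-0.3,0,0,0,0,0,0.175,-0.3],
)

```text
t: 31.9
position: [0.5121, -0.3097, 0.3854]
orientation: [-2.906, -1.192, 0.0]
contact_force: [0.1, 0.6, -0.2]
opening: 0.0563
grip_force: 0.0
```

>>> servo_tool(
  deltas=[0,0,0,0,0,0.175,-0.3,0,0,0,0,0,0.175,-0.3,0,0,0,0,0,0.175,-0.3,0,0,0,0,0,0.175,-0.3,0,0,0,0,0,0.175,-0.3,0,0,0,0,0,0,-0.3,0,0,0,0,0,0,-0.3],
)

```text
t: 32.78
position: [0.5121, -0.3095, 0.3856]
orientation: [-3.139, 0.136, 0.0]
contact_force: [0.3, -0.3, 0.9]
opening: 0.0568
grip_force: 0.0
```

```bash
python3 look.py w10.png .515 -.308 .128 .515 -.308 .092; python3 plan.py .515 -.308 .121 -95
```

```text
n 2833 mid [ 0.515  -0.3096  0.1255] ext [0.0383 0.0382 0.0091] circ [ 0.515  -0.3095] 0.0195 zmed 0.1274
n 3323 mid [ 0.5149 -0.3096  0.092 ] ext [0.0662 0.0657 0.0139] circ [ 0.5149 -0.3094] 0.0333 zmed 0.0914
grasp [ 0.5121 -0.3095  0.2217] yaw -95.0 q6 0.98 tilt [-0.0001  0.    ] t 32.83
shift 0.27 -0.17 10.07 turn -0.0 len 10.1 q6~ 1.12
```

View pics/w10.png

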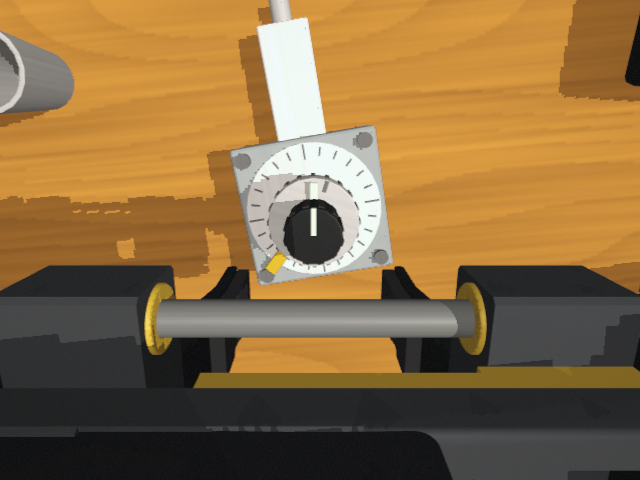

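The view shows the knob top at (313,232), its white line running up to (313,205) and the nose at (313,190). The marker is at (275,263). Measuring both angles.

```bash
cat > ang.py <<'E'
import sys
from h import *
def angles(c,p,d,ax=np.array([.515,-.3095])):
    P=cloud(c,d); r=np.hypot(P[...,0]-ax[0],P[...,1]-ax[1]); hsv=cv2.cvtColor(p,cv2.COLOR_BGR2HSV); ok=d>0
    br=ok&(r<.07)&(abs(P[...,2]-.051)<.006)&(hsv[...,1]>130)&(hsv[...,2]>140)&(hsv[...,0]>15)&(hsv[...,0]<35)
    wl=ok&(r<.0175)&(abs(P[...,2]-.128)<.006)&(p.min(-1)>130)
    no=ok&(r>.0205)&(r<.031)&(P[...,2]>.0945)&(P[...,2]<.101)
    for n,m in(('marker',br),('line',wl),('nose',no)):
        w=P[m]
        if len(w)<4: print(n,'none');continue
        q=w[:,:2].mean(0)-ax; print(n,len(w),w.mean(0).round(4),'r',np.hypot(*q).round(4),'deg',np.degrees(np.arctan2(q[1],q[0])).round(1))
        if n=='line':
            u,s,v=np.linalg.svd(w[:,:2]-w[:,:2].mean(0)); v=v[0]*np.sign(v[0]@q); print('  dir',np.degrees(np.arctan2(v[1],v[0])).round(1))
    return P
if __name__=='__main__':
    for n in sys.argv[1:]:
        print(n); angles(*grab(n))
E
python3 ang.py wrist top
```

```text
wrist
marker 251 [ 0.4755 -0.2749  0.0523] r 0.0525 deg 138.8
line 161 [ 0.5242 -0.3105  0.128 ] r 0.0093 deg -6.2
  dir -4.9
nose 103 [ 0.5397 -0.3118  0.0975] r 0.0248 deg -5.3
top
marker 42 [ 0.4762 -0.2752  0.0531] r 0.0518 deg 138.5
line none
nose 11 [ 0.4982 -0.2906  0.0953] r 0.0253 deg 131.6
```

Pointer at −5.2°, marker at 138.7°, so 2.51 rad counter-clockwise. Gripping the knob.

>>> servo_tool(
  deltas=[0.3,0,3,0,0,0,-0.3,0,0,3,0,0,0,-0.3,0,0,2.5,0,0,0,-0.3,0,0,1.4,0,0,0,-0.3,0,0,0,0,0,0,0.9,0,0,0,0,0,0,0.9,0,0,0,0,0,0,0.9,0,0,0,0,0,0,0.9],
  force=30,
)

```text
t: 33.92
position: [0.5158, -0.3089, 0.2881]
orientation: [-3.137, 0.141, -0.003]
contact_force: [1.3, 5.6, 2.8]
opening: 0.0363
grip_force: 30.0
```

>>> servo_tool(
  deltas=[0,0,0,0,0,0,0.9,0,0,0,0,0,-0.1,0.9,0,0,0,0,0,-0.15,0.9,0,0,0,0,0,-0.15,0.9,0,0,0,0,0,-0.15,0.9,0,0,0,0,0,-0.15,0.9,0,0,0,0,0,-0.15,0.9,0,0,0,0,0,-0.15,0.9],
)

```text
t: 34.92
position: [0.5157, -0.3086, 0.2881]
orientation: [-2.817, -1.387, -0.003]
contact_force: [0.1, 6.9, 3.9]
opening: 0.0364
grip_force: 30.0
```

```bash
python3 plan.py; python3 -c "
from h import *
s=arm.get_state();print(s['torque'],s['contact_force'],s['opening'])"
```

```text
grasp [ 0.5159 -0.3082  0.1242] yaw -37.6 q6 -0.02 tilt [0.0012 0.0023] t 34.92
[ 1.16093907  0.1721698  -0.07096093] [0.07167555 6.86280311 3.87791294] 0.03638482887537737
```

>>> servo_tool(
  deltas=[0,0,0,0,0,-0.15,0.9,0,0,0,0,0,-0.15,0.9,0,0,0,0,0,-0.15,0.9,0,0,0,0,0,-0.15,0.9,0,0,0,0,0,-0.15,0.9,0,0,0,0,0,-0.15,0.9,0,0,0,0,0,-0.15,0.9,0,0,0,0,0,-0.15,0.9],
)

```text
t: 35.92
position: [0.5153, -0.3086, 0.2881]
orientation: [-1.542, -2.736, -0.003]
contact_force: [-3.2, 7.0, 5.0]
opening: 0.0364
grip_force: 30.0
```

>>> servo_tool(
  deltas=[0,0,0,0,0,-0.15,0.9,0,0,0,0,0,-0.15,0.9,0,0,0,0,0,-0.01,0.9,0,0,0,0,0,0,0.9,0,0,0,0,0,0,-0.3,0,0,0,0,0,0,-0.3,0,0,0,0,0,0,-0.3,0,0,0,0,0,0,-0.3],
)

```text
t: 36.92
position: [0.5152, -0.3099, 0.2869]
orientation: [1.109, 2.939, -0.0]
contact_force: [0.1, -0.1, 0.0]
opening: 0.0561
grip_force: 0.0
```

>>> servo_tool(
  deltas=[0,0,-3,0,0,0,-0.5,0,0,-4,0,0,0,-0.8,0,0,-4,0,0,0,-1,0,0,0,0,0,0,-1,0,0,0,0,0,0,-1],
)

```text
t: 37.55
position: [0.515, -0.3097, 0.3962]
orientation: [-1.109, -2.939, -0.0]
contact_force: [-0.0, 0.3, -0.2]
opening: 0.0864
grip_force: 0.0
```

```bash
python3 ang.py wrist;python3 look.py w11.png .515 -.3095 .128; python3 plan.py .515 -.3095 .084 49
```

```text
wrist
marker 333 [ 0.4761 -0.2756  0.0524] r 0.0516 deg 139.0
line 145 [ 0.5093 -0.3045  0.1279] r 0.0076 deg 139.1
  dir 136.2
nose 91 [ 0.4963 -0.293   0.0974] r 0.025 deg 138.6
n 2609 mid [ 0.5151 -0.3092  0.1256] ext [0.038  0.0384 0.009 ] circ [ 0.515  -0.3093] 0.0195 zmed 0.1274
grasp [ 0.5144 -0.3092  0.2309] yaw 48.6 q6 -1.52 tilt [-0.0023  0.0018] t 37.65
shift -0.07 0.02 14.69 turn -0.006 len 14.7 q6~ -1.4
```

View pics/w11.png

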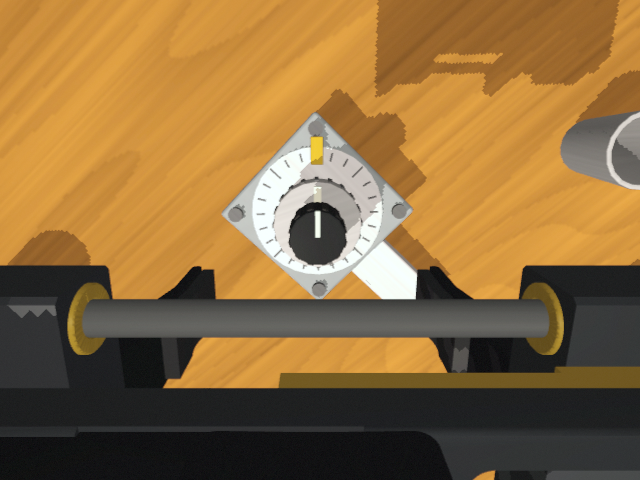

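Pointer (318,190–235) is in line with the marker (317,150): 138.9° against 139.0°. Next, the lock ring.

>>> servo_tool(
  deltas=[-0.1,0,3.5,0,0,0,-1,0,0,3.5,0,0,0,-1,0,0,3,0,0,0,-1,0,0,2.5,0,0,0,-1,0,0,1.5,0,0,0,-1,0,0,0.5,0,0,0,-1,0,0,0,0,0,0,-1],
  force=40,
)

```text
t: 38.52
position: [0.516, -0.3105, 0.2519]
orientation: [-1.109, -2.939, -0.0]
contact_force: [0.1, -0.3, -0.1]
opening: 0.0867
grip_force: 0.0
```

```bash
python3 plan.py .515 -.3095 .085 49
```

```text
grasp [ 0.516  -0.3105  0.0879] yaw 48.6 q6 -1.52 tilt [-0.  0.] t 38.52
shift 0.14 0.01 0.29 turn -0.006 len 0.3 q6~ -1.4
```

>>> servo_tool(
  deltas=[0,0,0,0,0,0,0.5,0,0,0,0,0,0,0.5,0,0,0,0,0,0,0.5,0,0,0,0,0,0,0.5,0,0,0,0,0,0,0.5],
)

```text
t: 39.15
position: [0.5166, -0.3099, 0.2524]
orientation: [1.109, 2.938, 0.002]
contact_force: [3.1, 4.6, 1.6]
opening: 0.0633
grip_force: 40.0
```

>>> servo_tool(
  deltas=[0,0,0,0,0,0.1,0.5,0,0,0,0,0,0.1,0.5,0,0,0,0,0,0.1,0.5,0,0,0,0,0,0.1,0.5],
)

```text
t: 39.65
position: [0.5163, -0.3102, 0.2524]
orientation: [1.674, 2.657, 0.001]
contact_force: [0.6, 2.7, 2.4]
opening: 0.0636
grip_force: 40.0
```

```bash
python3 plan.py; python3 -c "
from h import *
s=arm.get_state();print(s['torque'],s['contact_force'],s['opening'])"
```

```text
grasp [ 0.5164 -0.3102  0.0884] yaw 25.6 q6 -1.12 tilt [ 0.0009 -0.0002] t 39.65
[ 0.39180496 -0.19628761  0.18648099] [0.58121774 2.71694092 2.3690222 ] 0.0636297530982258
```

>>> servo_tool(
  deltas=[0,0,0,0,0,0.14,0.5,0,0,0,0,0,0.14,0.5,0,0,0,0,0,0.14,0.5,0,0,0,0,0,0.14,0.5,0,0,0,0,0,0.14,0.5,0,0,0,0,0,0.14,0.5,0,0,0,0,0,0.14,0.5,0,0,0,0,0,0.14,0.5],
)

```text
t: 40.65
position: [0.515, -0.3102, 0.2523]
orientation: [-2.83, -1.36, 0.004]
contact_force: [-7.8, 4.3, 8.7]
opening: 0.0632
grip_force: 40.0
```

>>> servo_tool(
  deltas=[0,0,0,0,0,0.1,0.5,0,0,0,0,0,0.1,0.5,0,0,0,0,0,0.1,0.5,0,0,0,0,0,0.05,0.5],
)

```text
t: 41.15
position: [0.5148, -0.3099, 0.2523]
orientation: [-3.021, -0.85, 0.006]
contact_force: [-8.8, 6.4, 9.9]
opening: 0.0631
grip_force: 40.0
```

```bash
cat > tq.py <<'E'
from h import *
s=arm.get_state();Rm=R.from_rotvec(s['orientation']).as_matrix();print('yaw',np.degrees(np.arctan2(Rm[1,1],Rm[0,1])).round(2),s['qpos'][5].round(3),s['torque'].round(2),s['contact_force'].round(1),s['opening'].round(4))
E
python3 tq.py
```

```text
Traceback (most recent call last):
  File "tq.py", line 2, in <module>
    s=arm.get_state();Rm=R.from_rotvec(s['orientation']).as_matrix();print('yaw',np.degrees(np.arctan2(Rm[1,1],Rm[0,1])).round(2),s['qpos'][5].round(3),s['torque'].round(2),s['contact_force'].round(1),s['opening'].round(4))
                                                                                                                                                                                                         ^^^^^^^^^^^^^^^^^^
AttributeError: 'float' object has no attribute 'round'
```

```bash
sed -i "s/,s\['opening'\].round(4)//" tq.py; python3 tq.py
```

```text
yaw -58.58 0.35 [0.47 1.47 0.16] [-8.8  6.4  9.9]
```

>>> servo_tool(
  deltas=[0,0,0,0,0,0.05,0.5,0,0,0,0,0,0.05,0.5,0,0,0,0,0,0.05,0.5,0,0,0,0,0,0,0.5],
)

```text
t: 41.65
position: [0.5147, -0.3097, 0.2523]
orientation: [-3.076, -0.623, 0.006]
contact_force: [-10.1, 6.3, 11.2]
opening: 0.0634
grip_force: 40.0
```

```bash
python3 tq.py
```

```text
yaw -67.1 0.499 [ 0.65  1.59 -0.11] [-10.1   6.3  11.2]
```

>>> servo_tool(
  deltas=[0,0,0,0,0,0.05,0.5,0,0,0,0,0,0.05,0.5,0,0,0,0,0,0.05,0.5,0,0,0,0,0,0,0.5],
)

```text
t: 42.15
position: [0.5145, -0.3095, 0.2522]
orientation: [-3.114, -0.395, 0.009]
contact_force: [-10.5, 5.6, 12.0]
opening: 0.0635
grip_force: 40.0
```

```bash
python3 tq.py
```

```text
yaw -75.55 0.647 [0.9  2.01 0.87] [-10.5   5.6  12. ]
```

>>> servo_tool(
  deltas=[0,0,0,0,0,0.03,0.5,0,0,0,0,0,0,0.5,0,0,0,0,0,0,0.5],
)

```text
t: 42.52
position: [0.5149, -0.3093, 0.2522]
orientation: [-3.119, -0.35, 0.007]
contact_force: [-7.7, 6.8, 10.3]
opening: 0.0632
grip_force: 40.0
```

```bash
python3 tq.py
```

```text
yaw -77.2 0.676 [1.09 1.49 1.29] [-7.7  6.8 10.3]
```

>>> servo_tool(
  deltas=[0,0,0,0,0,0.05,0.5,0,0,0,0,0,0,0.5,0,0,0,0,0,0,0.5],
)

```text
t: 42.9
position: [0.5152, -0.3092, 0.2522]
orientation: [-3.127, -0.27, 0.006]
contact_force: [-6.3, 7.3, 10.3]
opening: 0.0635
grip_force: 40.0
```

```bash
python3 tq.py
```

```text
yaw -80.11 0.727 [1.22 1.24 1.05] [-6.3  7.3 10.3]
```

Torque rose from 0.15 to about 1.2 N m and the fingers now slip on the ring, so it is tight against its stop. Release and check everything.

>>> servo_tool(
  deltas=[0,0,0,0,0,0,-1,0,0,0,0,0,0,-1,0,0,0,0,0,0,-1,0,0,0,0,0,0,-1,0,0,0,0,0,0,-1,0,0,-3,0,0,0,-1,0,0,-4,0,0,0,-1,0,0,-5,0,0,0,-1],
)

```text
t: 43.9
position: [0.5155, -0.3101, 0.3717]
orientation: [-3.129, -0.266, 0.003]
contact_force: [0.9, -0.9, 0.3]
opening: 0.0871
grip_force: 0.0
```

>>> servo_tool(
  deltas=[0,0,-2,0,0,0,-1,0,0,0,0,0,0,-1],
)

```text
t: 44.15
position: [0.5162, -0.3106, 0.3932]
orientation: [3.128, 0.266, 0.004]
contact_force: [-0.2, -1.0, -0.3]
opening: 0.0871
grip_force: 0.0
```

```bash
python3 ang.py wrist; python3 - <<'E'
from h import *
s=arm.get_state(); print(s['t'],s['opening'])
c,p,d=grab('scene','fin.png')
E
```

```text
wrist
marker 264 [ 0.4761 -0.2752  0.0524] r 0.0519 deg 138.6
line 135 [ 0.508  -0.3034  0.1281] r 0.0093 deg 139.1
  dir 138.6
nose 36 [ 0.4949 -0.2914  0.0973] r 0.0271 deg 138.0
44.2 0.08697403950757285
```

View pics/fin.png

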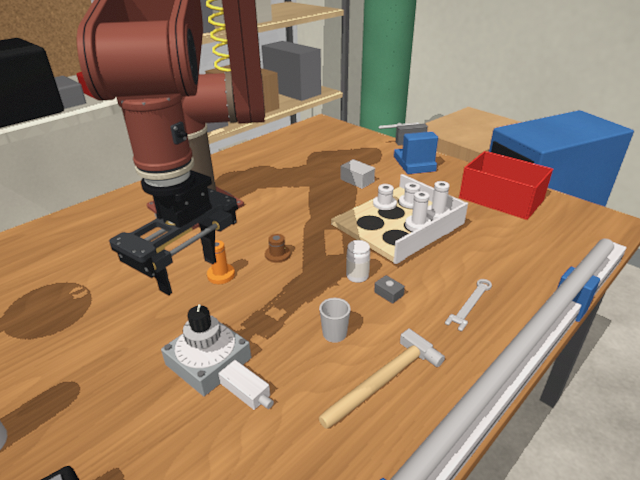

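The scene view shows two talls in the back row (421,205) and (441,195), and two shorts in front (386,195) and (411,193). The bystanders and look-alikes are unmoved and the pointer is on the marker. One numeric check from the top, then hand in.

```bash
python3 - <<'E'
from h import *
c,p,d=grab('top'); P=cloud(c,d)
for x,y,h in((.478,.384,.092),(.471,.3065,.092),(.568,.376,.13),(.561,.298,.13),(.5506,.0807,.087),(.3538,.0066,.053),(.3192,-.1382,.091)):
    w=P[(np.hypot(P[...,0]-x,P[...,1]-y)<.04)&(abs(P[...,2]-h)<.007)]; print((x,y),len(w),((w.min(0)+w.max(0))/2).round(4) if len(w) else 0)
E
```

```text
(0.478, 0.384) 319 [0.4779 0.383  0.0913]
(0.471, 0.3065) 102 [0.4414 0.3223 0.0924]
(0.568, 0.376) 275 [0.5663 0.3781 0.1301]
(0.561, 0.298) 271 [0.5597 0.2999 0.1294]
(0.5506, 0.0807) 434 [0.5499 0.0807 0.086 ]
(0.3538, 0.0066) 294 [0.3538 0.0066 0.0524]
(0.3192, -0.1382) 260 [ 0.3193 -0.1383  0.0907]
```

Short A has been knocked off its pad. Locating it.

```bash
python3 - <<'E'
from h import *
c,p,d=grab('top','t2.png'); P=cloud(c,d)
m=(P[...,0]>.36)&(P[...,0]<.53)&(P[...,1]>.18)&(P[...,1]<.45)&(abs(P[...,2]-.092)<.006)
n,l,st,ce=cv2.connectedComponentsWithStats(m.astype(np.uint8))
for i in range(1,n):
    w=P[l==i]
    if len(w)>40: print(len(w),((w.min(0)+w.max(0))/2).round(4),np.ptp(w,axis=0).round(3))
cv2.imwrite('pics/t2c.png',cv2.resize(p[170:320,100:270],None,fx=3.5,fy=3.5))
E
python3 plan.py .43 .32 .2 -5
```

```text
318 [0.478  0.383  0.0918] [0.038 0.038 0.012]
316 [0.4315 0.3279 0.0919] [0.038 0.039 0.011]
grasp [ 0.5148 -0.3096  0.225 ] yaw -80.3 q6 0.73 tilt [-0.0034  0.0027] t 44.35
shift 2.28 -63.49 2.5 turn -1.314 len 63.6 q6~ 0.73
```

View pics/t2c.png

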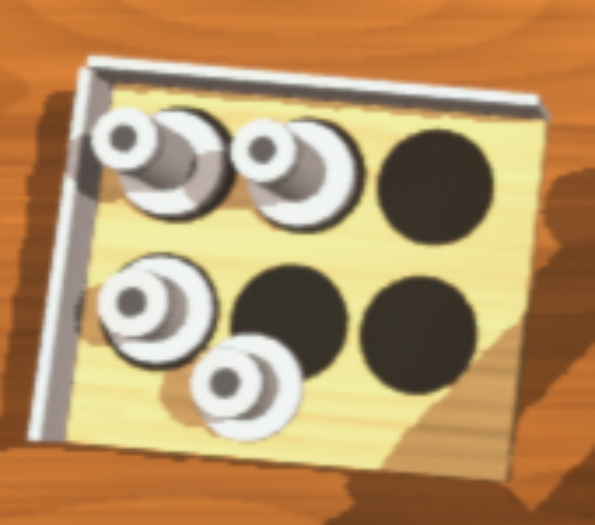

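The crop shows short A upright on the shelf at (245,387), off front pad 2 (290,322); the other three sit on their pads. I'll regrip it at (0.4315, 0.328), high enough that the gripper body clears the tall plugs.

>>> servo_tool(
  deltas=[0.1,-3.5,0,0,0,0,-0.3,0.2,-5,0.2,0,0,0,-0.3,0.2,-5,0.2,0,0,0,-0.3,0.2,-5,0.2,0,0,0,-0.3,0.2,-5,0.2,0,0,0,-0.3,0.2,-5,0.2,0,0,0,-0.3,0.2,-5,0.2,0,0,0,-0.3,0.2,-5,0.2,0,0,0,-0.3],
)

```text
t: 45.35
position: [0.4647, 0.0731, 0.376]
orientation: [-3.13, -0.266, 0.004]
contact_force: [0.6, -0.3, 0.1]
opening: 0.0563
grip_force: 0.0
```

>>> servo_tool(
  deltas=[0.2,-5,0.2,0,0,0,-0.3,0.2,-5,0.2,0,0,0,-0.3,0.2,-5,0.2,0,0,0,-0.3,0.2,-5,0.2,0,0,0,-0.3,0.2,-4,0.2,0,0,0,-0.3,0.2,-1.8,0.1,0,0,-0.16,-0.3,0,0,0,0,0,-0.16,-0.3,0,0,0,0,0,-0.16,-0.3],
)

```text
t: 46.35
position: [0.4332, 0.3281, 0.3645]
orientation: [2.973, 1.012, -0.006]
contact_force: [0.4, 1.4, -0.5]
opening: 0.0565
grip_force: 0.0
```

>>> servo_tool(
  deltas=[0,0,0,0,0,-0.17,-0.3,0,0,0,0,0,-0.17,-0.3,0,0,0,0,0,-0.17,-0.3,0,0,0,0,0,-0.17,-0.3,0,0,0,0,0,-0.15,-0.3,0,0,0,0,0,0,-0.3,0,0,0,0,0,0,-0.3],
)

```text
t: 47.22
position: [0.4337, 0.3278, 0.3657]
orientation: [-2.323, -2.114, 0.003]
contact_force: [-0.0, 0.1, -1.4]
opening: 0.0564
grip_force: 0.0
```

```bash
python3 look.py w12.png .4315 .328 .092; python3 plan.py .4315 .3275 .084 -5
```

```text
n 2827 mid [0.4327 0.3275 0.0897] ext [0.0392 0.0393 0.0092] circ [0.4326 0.3277] 0.0202 zmed 0.0916
grasp [0.4335 0.3278 0.202 ] yaw -5.3 q6 0.6 tilt [-0.0011 -0.0006] t 47.27
shift -0.05 -0.2 11.8 turn -0.006 len 11.8 q6~ 0.74
```

>>> servo_tool(
  deltas=[0,-0.1,3.5,0,0,0,-0.3,0,0,3.5,0,0,0,-0.3,0,0,3,0,0,0,-0.3,0,0,1.7,0,0,0,-0.3,0,0,0,0,0,0,0.9,0,0,0,0,0,0,0.9,0,0,0,0,0,0,0.9,0,0,0,0,0,0,0.9],
  force=45,
)

```text
t: 48.28
position: [0.4334, 0.3284, 0.2513]
orientation: [2.32, 2.118, 0.004]
contact_force: [-0.5, 0.1, 5.1]
opening: 0.0389
grip_force: 45.0
```

>>> servo_tool(
  deltas=[0,0,0,0,0,0,0.9,0,0,-1.5,0,0,0,0.9,0,0,0,0,0,0,0.9,0,0,0,0,0,0,0.9],
)

```text
t: 48.78
position: [0.4327, 0.3279, 0.2646]
orientation: [-2.32, -2.118, 0.001]
contact_force: [-0.5, -1.3, -3.7]
opening: 0.0392
grip_force: 45.0
```

```bash
python3 plan.py .471 .3065 .087 -5
```

```text
grasp [0.4326 0.3279 0.1006] yaw -5.2 q6 0.59 tilt [-0.0003 -0.0002] t 48.77
shift -1.78 4.02 1.36 turn -0.004 len 4.6 q6~ 0.66
```

Move over the pad and lower; on the shelf the grasp was at TCP 0.251.

>>> servo_tool(
  deltas=[-0.9,2,0,0,0,0,0.9,-0.9,2,0,0,0,0,0.9,0,0,0.5,0,0,0,0.9,0,0,0.5,0,0,0,0.9,0,0,0.2,0,0,0,0.9,0,0,0,0,0,0,0.9,0,0,0,0,0,0,0.9],
)

```text
t: 49.65
position: [0.4709, 0.3067, 0.2529]
orientation: [2.32, 2.119, 0.0]
contact_force: [0.2, 0.4, -3.0]
opening: 0.039
grip_force: 45.0
```

>>> servo_tool(
  deltas=[0,0,0.2,0,0,0,0.9,0,0,0,0,0,0,0.9],
)

```text
t: 49.9
position: [0.4712, 0.3067, 0.2513]
orientation: [2.32, 2.118, 0.001]
contact_force: [-1.4, -0.7, 1.6]
opening: 0.0391
grip_force: 45.0
```

>>> servo_tool(
  deltas=[0,0,0,0,0,0,-0.3,0,0,0,0,0,0,-0.3,0,0,0,0,0,0,-0.3,0,0,0,0,0,0,-0.3,0,0,-3,0,0,0,-0.3,0,0,-4,0,0,0,-0.3,0,0,-4,0,0,0,-0.3,0,0,-3,0,0,0,-0.3],
)

```text
t: 50.9
position: [0.4712, 0.3065, 0.3928]
orientation: [2.32, 2.118, 0.003]
contact_force: [0.2, 0.3, -0.4]
opening: 0.0566
grip_force: 0.0
```

>>> servo_tool(
  deltas=[-5,-2,0,0,0,0,-0.3,-5,-2,0,0,0,0,-0.3,-5,-2,0,0,0,0,-0.3,-5,-2,0,0,0,0,-0.3,-3,-1,0,0,0,0,-0.3,0,0,0,0,0,0,-0.3,0,0,0,0,0,0,-0.3],
)

```text
t: 51.78
position: [0.3608, 0.0858, 0.391]
orientation: [2.32, 2.117, 0.002]
contact_force: [-0.1, -0.3, -0.1]
opening: 0.0566
grip_force: 0.0
```

```bash
cat > fin.py <<'E'
from h import *
c,p,d=grab('top','t3.png'); P=cloud(c,d)
for x,y,h in((.478,.384,.092),(.471,.3065,.092),(.568,.376,.13),(.561,.298,.13)):
    w=P[(np.hypot(P[...,0]-x,P[...,1]-y)<.04)&(abs(P[...,2]-h)<.007)]; print((x,y),len(w),((w.min(0)+w.max(0))/2).round(4) if len(w) else 0)
from ang import angles; angles(c,p,d); print(arm.get_state()['t'],arm.get_state()['position'])
E
python3 fin.py
```

```text
(0.478, 0.384) 318 [0.478  0.3828 0.0916]
(0.471, 0.3065) 317 [0.4695 0.3059 0.0914]
(0.568, 0.376) 272 [0.5661 0.3787 0.129 ]
(0.561, 0.298) 274 [0.5598 0.3001 0.1297]
marker 41 [ 0.4763 -0.2749  0.0536] r 0.052 deg 138.2
line 15 [ 0.5088 -0.3036  0.1295] r 0.0086 deg 136.3
  dir 136.5
nose 50 [ 0.5087 -0.2994  0.0962] r 0.0119 deg 122.2
51.825 [0.36085825 0.08607449 0.39095659]
```

All four plugs are within 3 mm of their pad centres and the pointer is on the marker. Handing in.

```bash
python3 -c "
from cell import arm
print(arm.sign_off())"
```

```text
the job is handed in; nothing more can be done
None
```

The job is handed in: knob on the brass marker, ring tight against its stop, and the two tall and two short plugs racked on pads 1 and 2 of their rows (one short was knocked off its pad mid-run and put back).

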